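Hang a coated test panel on the presenter and index it to the sensor

ROBOT

A 7-joint arm with a two-finger parallel gripper is mounted at the origin on a cart in front of the work surface, level with it; the furniture and walls round the work are solid. World frame = base frame: x ahead of the robot, y to its left, z up, the work surface at z = 0. Lengths are in m, angles in rad, forces in N, time in s.
With the tool pointing down it reaches from about 0.4 to 0.85 m from the base axis. Payload 10.4 kg.
Tool frame: the origin (TCP) lies on the centre line of the jaws, within the pads' length; the fingertips stand 11 mm ahead of it and the grasp point (between the pads) lies 8 mm behind it (tip_reach is the distance from the TCP to the fingertips, in m); z points along the fingers, y is the line along which they close (so a half turn about z gives the same grasp; the last joint's range is limited). The gripper opens to 85 mm and grips with 20 to 120 N. Pads are 22 mm wide; open, the fingers measure 114 mm over their backs; the gripper's body (76 mm by 85 mm) begins 54 mm behind the grasp point. The pads swing forward as they close: fully open they stand 13 mm farther back than shut.
Start: joints at [1.247, 0.332, -0.065, 1.46, 0.022, 1.35, -0.088], TCP at [0.185, -0.597, 0.242] pointing down, gripper open.
Joint ranges: [-2.6, 2.6], [-0.5, 2.12], [-1.47, 1.34], [0.16, 2.42], [-1.27, 4.41], [0.06, 2.06], [-2.6, 2.6]. Speed limits (rad/s): [2.22, 2.22, 2.79, 2.79, 3.14, 3.14, 3.14].

INTERFACE

Orientations are given as a unit quaternion [x, y, z, w].
In Python, from workcell import get_obs, camera, hand_in, tip_reach gives the robot as it stands. The module is installed in compiled form; this text tells all that it offers.
- The arm moves only by the tool move_arm, never from a script. Its argument "plan" is a list of rows, each an object with "delta_pos": the shift along the tool's x, y, z in fractions of the full range, 1 being 0.75 m, a list of three; "turn": the turn, a rotation vector about the tool's x, y, z in fractions of the full range, 1 being 4 rad, a list of three; "fingers": the closure, from 0 (fully open) to 1 (shut). A call has 1 to 12 rows; each row is the pose to reach, as a shift and turn from the pose commanded when the call began, along the tool's axes at that moment; what a row does not reach only later rows make up. A row lasts 1/8 s, in which the tool goes at most 62.5 mm and 10.7 degrees, less where a joint would pass 70% of its speed; a pose out of reach is approached as far as the arm can. Shift and turn numbers lie between -1 and 1, and a call with a number outside is refused. A call with a gripper value outside its range is refused whole. The fingers move at their own pace and stop on an object; "force" is the grip in N (left out, the last holds). Time passes only in rows, so rows that repeat a pose let the fingers close. It gives the time, the measured TCP pose, the force, the opening and the grip force at its end, in the units of the state.
- get_obs(): the state, without advancing time (a new reading comes with each control period).
- camera(name): name is "scene" or "top"; returns a dict with "color" (400x640x3 uint8, red, green, blue), "range_z" (400x640 float32, m along the optical axis (not along the pixel's ray), 0 where there is no reading), "fx", "fy", "cx", "cy" (pixels), "k1" (the pictures are not rectified: a ray, as slopes to the right and down, at radius r is drawn at 1 + k1 r^2 times it, then the intrinsics apply), "R" (3x3) and "t" (3): a world point X has camera coordinates R X + t. Camera axes: x right, y down, z forward; pixel columns grow to the right and rows downward; lengths in m; the calibration is good to about 2 mm. A picture is of the moment at which its call begins.
- hand_in(): hands the job in; it is judged then, once.
The state is a dict: "clock": time; "joint_pos": joint angles; "joint_velocities": joint speeds; "tau": joint torques, N m; "position": TCP position; "ee_rot": TCP orientation; "ft_force": force on the tool from outside, world axes, zero at the start; "torque": the same for the moment, N m; "grip_width": opening from 0.0 (shut) to 1.0 (fully open); "grasp_force": force on a finger pad.
Only numpy, scipy, OpenCV 4.12 (cv2) and the standard library are available. Lean on these libraries where they do the work, as an engineer would, in place of code of your own. Each camera call takes 0.05 s, during which the arm holds its last target. There are 200 camera calls.

TASK

Take the blue coated test panel out of its white stand, hang it by its hole on the peg of the presenter's swing arm while the arm rests at its loading position, and let go of it. Then grip the round black knob and turn it clockwise (seen from above), counting the clicks, to the third stop, where the panel faces the sensor head; do not run past into the fourth stop. The arm springs back as soon as the knob is let go, so finish with the knob still gripped and held at the third stop, the panel hanging still on the peg. Leave the green panel and the other things where they are.

Things in the scene. Friction and masses are not known exactly. Their poses are not given: they have to be found in the camera images.
- blue_panel: blue coated steel test panel, 40 mm wide (y) x 72 mm tall (z) x 4 mm thick (x), 85 g, with a rectangular hole in a black grommet near its top, scribed cross below. Origin: middle of its bottom edge; z up. Starts upright, its lowest 18 mm in a slot of the white stand (slot floor 6 mm above the worktop), 1 mm loose; grip it from above by its narrow edges (40 mm apart) and lift it straight up
- blue_panel_eye (a point): centre of the blue panel's hole (20 mm wide, 16 mm high), on the mid-plane, 58 mm above its bottom edge and 14 mm below its top edge. The grommet (30 x 26 mm outside) makes the hole 12 mm deep, 6 mm to either side; axes as the panel's. A hung panel that was set swinging needs up to 4 s to come to rest
- green_panel: the same panel in green, standing in the other slot of the stand; it stays there (it must not move more than 12 mm). The two panels stand edge to edge in line, centres 97 mm apart; which of them stands at which end varies.
- panel_stand: fixed white plastic stand, 46 mm (x) x 200 mm (y) x 23 mm high, two slots along its y at y = +48.5 and -48.5 mm. Origin: centre of its underside on the worktop. A tall drying oven stands behind it: its front is a plane at about x = 0.56 m, its right side at about y = -0.02 m, its top at 0.44 m; keep wrist and gripper in front of it.
- presenter: fixed grey panel presenter: 170 mm round base, column, swing arm, and a foot bar with the grey sensor head (50 mm square, its face 158 mm from the axis, post top 116 mm high). Origin: centre of the base's underside, on the knob's vertical axis. x points along the arm's loading position; the head stands 60 deg clockwise of x seen from above, a 101 mm high plunger bracket 150 deg anticlockwise of x
- knob_top (a point): centre of the top of the round black fluted knob on the swing arm's axis: 42 mm diameter, 32 mm tall, top 156 mm and lower end 124 mm above the worktop, red stroke on top along the arm (x). Below it the hub, 26 mm radius, top at 118 mm. Grip the knob across its diameter from above, finger tips about 8 to 13 mm above the hub; 20 N is ample
- peg_tip (a point): centre of the end of the peg, a straight steel blade 12 mm wide, 5 mm high, in line with the arm, rising outward at 6 deg, 44 mm long from peg_root to here; 141 mm from the knob's axis, 109 mm above the worktop. x: level, outward along the arm; z up. The panel goes on from outside, square to the arm, moved along the peg's slope to about its middle, then lowered till its hole rests on the peg
- peg_root (a point): centre of the peg where it leaves the 19 mm collar that ends the aluminium swing arm (16 mm wide, 12 mm high, level), 97 mm from the knob's axis, 104 mm above the worktop; axes as peg_tip
- sensor_spot (a point): point 118 mm from the knob's axis, 72 mm above the worktop, on the line of sight of the sensor head: where the middle of the panel should come at the third stop
- swing (a joint): angle of knob and arm, rad: 0 = loading position (against its stop), growing clockwise seen from above. Detent stops every 20 deg: first 0.349, second 0.698, third 1.047, fourth 1.396; hard stop 1.5. A return spring (0.08 N m at 0, 0.11 at the third stop) overcomes the detents (0.02 to 0.05 N m) and drives the arm back when let go, so the 60 deg to the third stop is one turn in one grasp
- stopwatch: black and yellow stopwatch, about 71 x 60 x 18 mm, lying near the work; leave it. Origin: centre of its underside.
- marker: white marker pen with black cap, 135 mm long, 17 mm thick, lying near the work; leave it. Origin: centre of its underside.
- tin: round light-metal tin, 57 mm diameter, 31 mm tall; leave it. Origin: centre of its underside.

How it is judged:
By the outcome, as a careful person would: the job done as asked, in the order asked, and still so for the second after the job is handed in, while the arm keeps its last pose, push and grip.
It also fails if it takes over 72 s, if anything falls off the work surface, if the arm or the gripper's body presses on something with over 40 N, if the wrist force passes 120 N, or if a joint passes its speed limit or range.

## Working session

There is one attempt and no reset: what is moved stays moved. The work goes in short steps, Python scripts to look and compute and a tool call to move; the robot and the scene stay as the last step left them, time stands still between calls to the robot, and variables do not carry over. Pictures are saved under pics/ and viewed, at most 10 in all, crops included, and the job is handed in when it is done.

Besides the shell and the picture viewer there is one more tool, called as a command line: name --argument value ..., lists and objects as JSON in quotes. move_arm: Moves the arm, as the interface text tells. Its arguments: {"type":"object","properties":{"plan":{"type":"array","items":{"type":"object","properties":{"delta_pos":{"type":"array","items":{"type":"number"}},"turn":{"type":"array","items":{"type":"number"}},"fingers":{"type":"number"}}}},"force":{"type":"number"}},"required":["plan"]}

```bash
mkdir -p pics; cat > h.py <<'E'
import numpy as np, cv2
from workcell import get_obs, camera, hand_in, tip_reach
from scipy.spatial.transform import Rotation as Ro
def cloud(c):
    h,w=c["range_z"].shape
    u,v=np.meshgrid(np.arange(w),np.arange(h))
    K=np.array([[c["fx"],0,c["cx"]],[0,c["fy"],c["cy"]],[0,0,1.]])
    p=cv2.undistortPoints(np.stack([u,v],-1).reshape(-1,1,2).astype(np.float64),K,np.array([c["k1"],0,0,0,0.])).reshape(h,w,2)
    z=c["range_z"].astype(float)
    P=np.dstack([p[...,0]*z,p[...,1]*z,z])
    return (P-np.ravel(c["t"]))@np.array(c["R"])
def ray(c,u,v):
    K=np.array([[c["fx"],0,c["cx"]],[0,c["fy"],c["cy"]],[0,0,1.]])
    p=cv2.undistortPoints(np.array([[[u,v]]],float),K,np.array([c["k1"],0,0,0,0.])).ravel()
    R=np.array(c["R"]);return -R.T@np.ravel(c["t"]),R.T@np.array([p[0],p[1],1])
def atz(c,u,v,z):
    o,d=ray(c,u,v);return o+d*(z-o[2])/d[2]
def save(c,n,box=None,s=1):
    im=c["color"][...,::-1]
    if box: im=im[box[1]:box[3],box[0]:box[2]]
    cv2.imwrite("pics/"+n,cv2.resize(im,None,fx=s,fy=s,interpolation=cv2.INTER_CUBIC))
E
python3 - <<'E'
from h import *
o=get_obs();print(o, tip_reach)
for n in("scene","top"):
    c=camera(n);save(c,n+"0.png");np.save(n+"0.npy",c,allow_pickle=True)
    print(n,-np.array(c["R"]).T@np.ravel(c["t"]),np.array(c["R"])[2],c["fx"],c["k1"])
E
```

```text
{'clock': 0.0, 'joint_pos': array([ 1.24740571,  0.33287651, -0.06471356,  1.46095936,  0.0215925 ,
        1.3498552 , -0.08848533]), 'joint_velocities': array([ 1.01862405e-05,  1.09237033e-03,  1.46226322e-03,  7.27134563e-04,
        7.18646818e-04, -2.06554631e-03,  2.04069004e-03]), 'tau': array([-4.69215945e-05, -6.25453091e+01,  4.91329946e-02, -3.91603553e+01,
        1.61587849e-02,  1.00898783e-02,  3.39737778e-05]), 'position': array([ 0.18507352, -0.59659903,  0.24150442]), 'ee_rot': array([ 9.88708146e-01,  1.49852291e-01, -1.30866819e-04, -6.89287385e-04]), 'ft_force': array([ 0.15486905, -0.78477058,  0.36306438]), 'torque': array([-0.01298653, -0.01213879,  0.00930147]), 'grasp_force': 0.0, 'grip_width': 0.9975391502573826} 0.011
scene [-0.29044679  0.52405417  0.86209552] [ 0.64222178 -0.4898877  -0.58954324] 433.315325285753 -0.05166491911744034
top [0.12621382 0.04582531 1.38576705] [ 0.2925925  -0.07745577 -0.95309508] 463.082345498405 -0.06456303823201834
```

View pics/scene0.png

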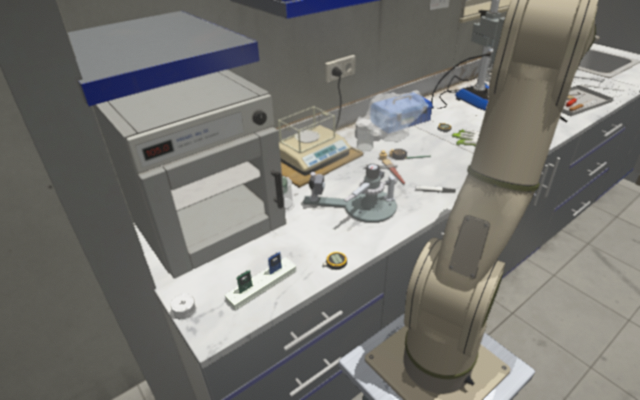

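View pics/top0.png

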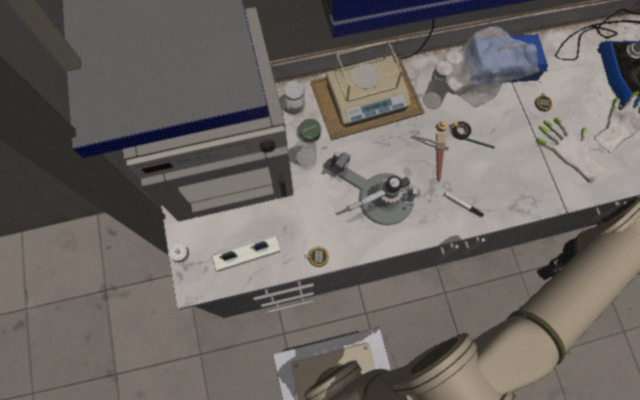

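The scene view shows the stand at about (262,283) with green left and blue right at (275,262), and the presenter at (372,200). In the top view the stand is at (246,253), blue at (260,246), the knob at (393,185), and the arm points left towards (340,212).

```bash
python3 - <<'E'
from h import *
t=np.load("top0.npy",allow_pickle=True).item();s=np.load("scene0.npy",allow_pickle=True).item()
A=lambda c,b,k:cv2.resize(c["color"][b[1]:b[3],b[0]:b[2],::-1],None,fx=k,fy=k,interpolation=cv2.INTER_CUBIC)
a=A(t,(320,140,420,230),4);b=A(t,(200,230,300,280),4);c=A(s,(290,155,400,225),3.6364);d=A(s,(220,240,330,310),3.6364)
L=np.vstack([a,b]);Rr=np.vstack([c[:280],d[:280]])
print(L.shape,Rr.shape)
cv2.imwrite("pics/c1.png",np.hstack([L,Rr[:560,:400]]))
P=cloud(t);np.set_printoptions(precision=4,suppress=True)
m=(P[...,2]>.148)&(P[...,2]<.165)&(P[...,0]>.3)&(P[...,0]<.7)&(P[...,1]<-.02)&(P[...,1]>-.5)
n,l,st,ce=cv2.connectedComponentsWithStats(m.astype(np.uint8))
for i in range(1,n):
  if st[i,4]>8:print("hi",st[i],ce[i],np.median(P[l==i],0))
for u,v in((393,185),(340,212),(387,198),(260,246),(228,255),(246,253),(318,257)):print(u,v,P[v,u])
E
```

```text
(560, 400, 3) (510, 400, 3)Traceback (most recent call last):
  File "<stdin>", line 7, in <module>
    return _nx.concatenate(arrs, 1, dtype=dtype, casting=casting)
           ~~~~~~~~~~~~~~~^^^^^^^^^^^^^^^^^^^^^^^^^^^^^^^^^^^^^^^
ValueError: all the input array dimensions except for the concatenation axis must match exactly, but along dimension 0, the array at index 0 has size 560 and the array at index 1 has size 510
```

```bash
python3 - <<'E'
from h import *
t=np.load("top0.npy",allow_pickle=True).item();s=np.load("scene0.npy",allow_pickle=True).item()
A=lambda c,b,k:cv2.resize(c["color"][b[1]:b[3],b[0]:b[2],::-1],None,fx=k,fy=k,interpolation=cv2.INTER_CUBIC)
a=A(t,(320,140,420,230),4);b=A(t,(200,230,300,280),4);c=A(s,(300,155,400,225),4);d=A(s,(220,240,320,310),4)
cv2.imwrite("pics/c1.png",np.hstack([np.vstack([a,b]),np.vstack([c,d])]))
P=cloud(t);np.set_printoptions(precision=4,suppress=True)
m=(P[...,2]>.148)&(P[...,2]<.165)&(P[...,0]>.3)&(P[...,0]<.7)&(P[...,1]<-.02)&(P[...,1]>-.5)
n,l,st,ce=cv2.connectedComponentsWithStats(m.astype(np.uint8))
for i in range(1,n):
  if st[i,4]>8:print("hi",st[i],ce[i],np.median(P[l==i],0))
for u,v in((393,185),(340,212),(387,198),(260,246),(228,255),(246,253),(318,257)):print(u,v,P[v,u])
E
```

```text
hi [386 176  16  15 171] [393.4503 183.0292] [ 0.5181 -0.2836  0.1556]
393 185 [ 0.5126 -0.2809  0.1574]
340 212 [ 0.5151 -0.1353 -0.0012]
387 198 [ 0.4995 -0.2704  0.0871]
260 246 [0.4528 0.1265 0.0583]
228 255 [0.4444 0.2205 0.0749]
246 253 [0.4506 0.1739 0.022 ]
318 257 [ 0.3899 -0.0335  0.0127]
```

View pics/c1.png

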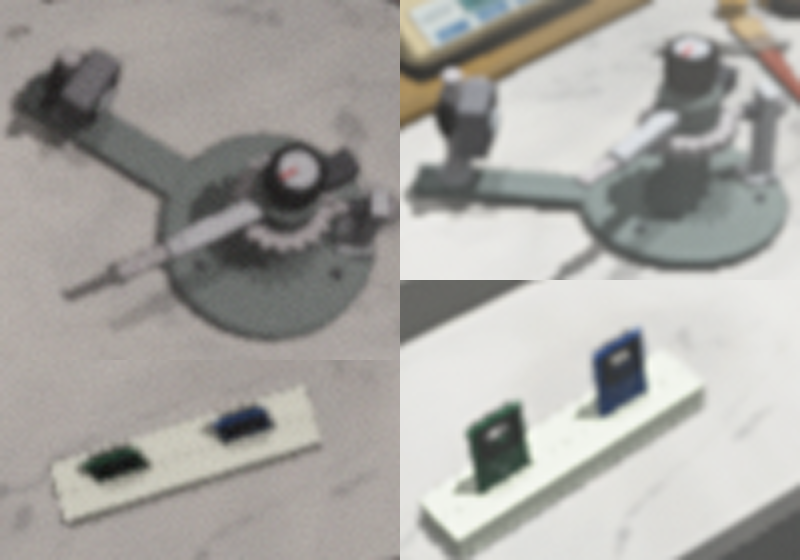

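The crop shows, in top pixels, knob centre ≈(394.2,182), peg tip ≈(336.5,214), peg root ≈(349.5,207.5). Stand corners are in crop, blue on the right. Both slots are filled and blue stands upright.

```bash
cat > m.py <<'E'
from h import *
np.set_printoptions(precision=4,suppress=True)
t=np.load("top0.npy",allow_pickle=True).item();s=np.load("scene0.npy",allow_pickle=True).item()
k=atz(t,394,181.8,.156);tip=atz(t,336.3,213.9,.109);root=atz(t,349.3,207.3,.104)
print("knob",k,"tip",tip,np.linalg.norm((tip-k)[:2]),"root",np.linalg.norm((root-k)[:2]))
for p in(tip,root):print("dir deg",np.degrees(np.arctan2(*(p-k)[1::-1])))
for nm,c in(("top",t),("scene",s)):
    P=cloud(c);X,Y,Z=P[...,0],P[...,1],P[...,2]
    col=c["color"].astype(int)
    near=(np.hypot(X-k[0],Y-k[1])<.05)&(Z>.15)&(Z<.162)
    print(nm,"knob top",P[near].mean(0),(P[near].min(0)+P[near].max(0))/2,near.sum())
    # arm: z .085-.125 radial 40..140
    r=np.hypot(X-k[0],Y-k[1]);a=np.arctan2(Y-k[1],X-k[0])
    q=(r>.045)&(r<.135)&(Z>.09)&(Z<.125)&(abs(a-1.7)<.6)
    if q.sum()>5: print(" arm dir",np.degrees(np.median(a[q])),q.sum(),Z[q].mean(),r[q].max())
    h=(r>.14)&(r<.25)&(Z>.08)&(Z<.13)&(a<1.7)&(a>-.5)
    if h.sum()>5: print(" head dir",np.degrees(np.median(a[h])),h.sum(),P[h].mean(0))
    st=(Z>.017)&(Z<.029)&(X>.38)&(X<.53)&(Y>.03)&(Y<.32)
    n,l,S,_=cv2.connectedComponentsWithStats(st.astype(np.uint8));i=1+S[1:,4].argmax()
    R=cv2.minAreaRect(P[l==i][:,:2].astype(np.float32));print(" stand",R,P[l==i].mean(0))
    pan=(Z>.035)&(Z<.1)&(X>.38)&(X<.53)&(Y>.03)&(Y<.32)
    n,l,S,_=cv2.connectedComponentsWithStats(pan.astype(np.uint8))
    for i in range(1,n):
        if S[i,4]>10:
            Q=P[l==i];print(" panel",Q.mean(0),Q.min(0),Q.max(0),col[l==i].mean(0),"yaw",np.degrees(np.arctan(np.polyfit(Q[:,1],Q[:,0],1)[0])))
E
python3 m.py
```

```text
knob [ 0.5217 -0.2868  0.156 ] tip [ 0.4812 -0.1091  0.109 ] 0.18218516816096292 root 0.13830604184409173
dir deg 102.83188114551635
dir deg 101.93272367437562
top knob top [ 0.5186 -0.2845  0.1556] [ 0.5193 -0.286   0.1559] 165
 arm dir 102.87555929666541 155 0.11032093630818282 0.1348115579366996
 head dir 45.193347684313395 248 [ 0.6461 -0.1618  0.0971]
 stand ((0.4518512487411499, 0.17266789078712463), (0.04764782264828682, 0.20128749310970306), 4.467761039733887) [0.449  0.1723 0.0236]
 panel [0.4546 0.1232 0.069 ] [0.449  0.1039 0.0356] [0.4631 0.1438 0.0845] [63.7952 67.2892 75.7229] yaw -4.372097624645648
 panel [0.4468 0.2196 0.07  ] [0.441  0.2011 0.0365] [0.455  0.2401 0.0846] [56.1882 63.4941 56.4   ] yaw -4.494742316868667
scene knob top [ 0.5182 -0.2844  0.155 ] [ 0.5211 -0.2859  0.1548] 96
 arm dir 104.86358083999559 117 0.10757100577172418 0.133746407122755
 head dir 45.50382052468879 201 [ 0.6457 -0.1604  0.095 ]
 stand ((0.4517259895801544, 0.17412634193897247), (0.05223216116428375, 0.20207200944423676), 4.01181697845459) [0.4459 0.181  0.022 ]
 panel [0.4531 0.127  0.0599] [0.4468 0.105  0.035 ] [0.4625 0.1461 0.0789] [78.2159 85.3466 97.9432] yaw -4.206874574733255
 panel [0.4458 0.2242 0.0602] [0.4382 0.2021 0.0353] [0.4574 0.2436 0.08  ] [79.4627 89.8905 82.3682] yaw -3.3904312961555427
```

```bash
cat > m2.py <<'E'
from h import *
np.set_printoptions(precision=4,suppress=True)
t=np.load("top0.npy",allow_pickle=True).item();s=np.load("scene0.npy",allow_pickle=True).item()
k=np.array([.520,-.2858])
for nm,c in(("top",t),("scene",s)):
    P=cloud(c);X,Y,Z=P[...,0],P[...,1],P[...,2]
    r=np.hypot(X-k[0],Y-k[1])
    # base disc circle fit
    d=(Z>.004)&(Z<.03)&(r<.11);print(nm,"base",d.sum(),np.unique(np.round(Z[d],3),return_counts=True))
    m=(r<.03)&(Z>.15)&(Z<.162)
    print("knob circle",cv2.minEnclosingCircle(P[m][:,:2].astype(np.float32)))
    print("head");h=(r>.12)&(r<.26)&(Z>.09)&(Z<.125)&(X>.58);print(cv2.minAreaRect(P[h][:,:2].astype(np.float32)),P[h].mean(0))
    b=(r>.1)&(r<.15)&(Z>.004)&(Z<.03)&(X>.58)
    if b.any():print("bar dir",np.degrees(np.median(np.arctan2(Y-k[1],X-k[0])[b])),b.sum(),Z[b].mean())
    q=(r>.03)&(r<.2)&(Z>.085)&(Z<.13)&(abs(np.arctan2(Y-k[1],X-k[0])-1.8)<.35)
    for lo in np.arange(.03,.2,.01):
        w=q&(r>=lo)&(r<lo+.01)
        if w.sum():
            A=P[w];print(round(lo,2),w.sum(),A.mean(0),A.max(0)[2],"dir",np.degrees(np.arctan2(A[:,1].mean()-k[1],A[:,0].mean()-k[0])))
E
python3 m2.py
```

```text
top base 1619 (array([0.004, 0.005, 0.006, 0.007, 0.008, 0.009, 0.01 , 0.011, 0.012,
       0.013, 0.014, 0.015, 0.016, 0.017, 0.018, 0.019, 0.02 , 0.021,
       0.022, 0.023, 0.024, 0.025, 0.026, 0.027, 0.028, 0.029, 0.03 ]), array([ 37,  67,  37,  23,  10,  15,  24,  32,  50,  62, 107, 145, 155,
       159, 148, 149, 115,  95,  49,  55,  28,  20,  10,   9,   6,   6,
         6]))
knob circle ((0.518703281879425, -0.28532612323760986), 0.022215720266103745)
head
((0.6661999821662903, -0.1397663801908493), (0.1039392352104187, 0.05199292674660683), 52.68153762817383) [ 0.6476 -0.1639  0.1001]
bar dir 38.78908969967879 288 0.011335346034460264
0.03 28 [ 0.5097 -0.2534  0.1038] 0.11856420699283965 dir 107.62573723704334
0.04 20 [ 0.5095 -0.2422  0.11  ] 0.11754128151489533 dir 103.5790646283114
0.05 17 [ 0.5082 -0.2326  0.1093] 0.11347729018719273 dir 102.5221688009178
0.06 17 [ 0.5059 -0.2225  0.1096] 0.11541123703643796 dir 102.56279301972114
0.07 18 [ 0.5045 -0.2123  0.1113] 0.1150558114167982 dir 101.93629294661295
0.08 21 [ 0.5032 -0.2027  0.1103] 0.11657378424228579 dir 101.45609
[... 1188 characters left out ...]
37633013656323
0.05 16 [ 0.5061 -0.2326  0.1075] 0.11294487640787233 dir 104.68391376709215
0.06 15 [ 0.5038 -0.2219  0.1083] 0.1128387096073059 dir 104.19056240067582
0.07 10 [ 0.5015 -0.2132  0.1081] 0.11145487925002533 dir 104.33105049146586
0.08 14 [ 0.4989 -0.2053  0.1083] 0.1131418375377355 dir 104.72797042673972
0.09 24 [ 0.4973 -0.1933  0.107 ] 0.11460011852265974 dir 103.7593581896735
0.1 10 [ 0.4975 -0.1837  0.107 ] 0.11313904492576132 dir 102.40239339963291
0.11 8 [ 0.495  -0.1743  0.1071] 0.10860884840523068 dir 102.62845395308013
0.12 9 [ 0.4925 -0.1645  0.1088] 0.11014220095106088 dir 102.7673305526711
0.13 11 [ 0.4913 -0.1538  0.1089] 0.11124912104601728 dir 102.28662365902245
```

```bash
cat > ov.py <<'E'
from h import *
import sys
def proj(c,X):
    X=np.atleast_2d(X).astype(float);K=np.array([[c["fx"],0,c["cx"]],[0,c["fy"],c["cy"]],[0,0,1.]])
    R=np.array(c["R"]);return cv2.projectPoints(X,cv2.Rodrigues(R)[0],np.ravel(c["t"]).astype(float),K,np.array([c["k1"],0,0,0,0.]))[0].reshape(-1,2)
def overlay(c,k,yaw,box,f):
    im=cv2.resize(c["color"][box[1]:box[3],box[0]:box[2],::-1],None,fx=f,fy=f,interpolation=cv2.INTER_CUBIC)
    def dr(pts,col,closed=True):
        p=((proj(c,pts)-np.array(box[:2])+.5)*f-.5);cv2.polylines(im,[np.round(p*8).astype(np.int32)],closed,col,1,cv2.LINE_AA,3)
    a=np.linspace(0,2*np.pi,60);C=lambda r,z:np.c_[k[0]+r*np.cos(a),k[1]+r*np.sin(a),0*a+z]
    dr(C(.085,.016),(0,255,255));dr(C(.021,.156),(0,255,0))
    e=np.array([np.cos(yaw),np.sin(yaw)]);n=np.array([-e[1],e[0]])
    def rect(r0,r1,w,z0,z1):return [list(np.array(k)+r*e+q*w/2*n)+[z] for r,q,z in((r0,1,z0),(r1,1,z1),(r1,-1,z1),(r0,-1,z0))]
    dr(rect(.026,.097,.016,.11,.11),(0,0,255));dr(rect(.097,.141,.012,.1065,.1115),(255,0,255))
    y2=yaw-np.pi/3;e[:]=np.cos(y2),np.sin(y2);n[:]=-e[1],e[0]
    dr(rect(.158,.208,.05,.116,.116),(255,128,0))
    return im
if __name__=="__main__":
    t=np.load("top0.npy",allow_pickle=True).item();s=np.load("scene0.npy",allow_pickle=True).item()
    k=(float(sys.argv[1]),float(sys.argv[2]));y=np.radians(float(sys.argv[3]))
    a=overlay(t,k,y,(318,143,418,233),4);b=overlay(s,k,y,(300,155,400,225),4)
    cv2.imwrite(sys.argv[4],np.hstack([cv2.resize(a[:,:],(400,360)),np.vstack([b,np.zeros((80,400,3),np.uint8)])]))
E
python3 ov.py .519 -.285 101.3 pics/ov1.png
```

```text
(no output)
```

View pics/ov1.png

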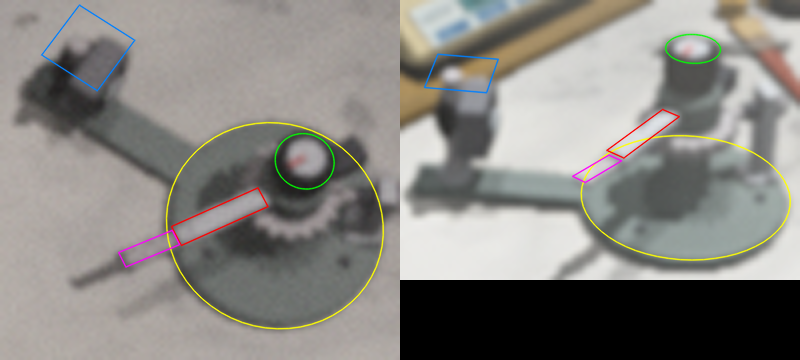

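The overlay fits: knob circle, arm, and peg (tip near crop (122,258)) agree with the outline; the dark streak beyond it is a shadow (depth ≈ 0). So the presenter is at (0.519, −0.285), arm heading 101.3°, and the blue panel at (0.455, 0.124), yaw 4.4°.

```bash
cat > d.py <<'E'
from h import *
import sys
# usage: d.py x y z toolx_yaw_deg  -> delta in tool axes, turn from current
np.set_printoptions(precision=4,suppress=True)
o=get_obs();R=Ro.from_quat(o["ee_rot"])
print("t",round(o["clock"],2),"pos",o["position"],"F",o["ft_force"],"yaw",R.as_euler("ZYX",degrees=True),"j",o["joint_pos"],"w",o["grip_width"],o["grasp_force"])
a=list(map(float,sys.argv[1:]))
for i in range(0,len(a),4):
    x,y,z,w=a[i:i+4]
    T=Ro.from_euler("z",w,degrees=True)*Ro.from_euler("x",180,degrees=True)
    print(a[i:i+4],"delta",R.inv().apply(np.array([x,y,z])-o["position"]),"turn",(R.inv()*T).as_rotvec())
E
python3 d.py .43 -.25 .28 10 .455 .124 .25 4.4 .455 .124 .15 4.4
```

```text
t 0.1 pos [ 0.185  -0.5966  0.2416] F [-0.8088 -0.8785 -1.1226] yaw [  17.2335    0.0056 -179.9264] j [ 1.2474  0.3328 -0.0647  1.4609  0.0216  1.3499 -0.0885] w 1.0022225338976194 0.0
[0.43, -0.25, 0.28, 10.0] delta [ 0.3367 -0.2586 -0.0381] turn [-0.0013  0.0002  0.1262]
[0.455, 0.124, 0.25, 4.4] delta [ 0.4713 -0.6083 -0.0077] turn [-0.0013  0.0002  0.224 ]
[0.455, 0.124, 0.15, 4.4] delta [ 0.4713 -0.6082  0.0923] turn [-0.0013  0.0002  0.224 ]
```

Units first: shifts go in shares of 0.75 m and turns go in shares of 4 rad. So -0.51 m is -0.68, -0.46 m is -0.6133, 0.15 rad is 0.0375.

move_arm --plan '[{"delta_pos": [0.0533,-0.04,-0.0133],"turn": [0,0,0.005],"fingers": 0.25},{"delta_pos": [0.12,-0.0933,-0.0267],"turn": [0,0,0.01],"fingers": 0.25},{"delta_pos": [0.1867,-0.1467,-0.04],"turn": [0,0,0.015],"fingers": 0.25},{"delta_pos": [0.2533,-0.1947,-0.0507],"turn": [0,0,0.02],"fingers": 0.25},{"delta_pos": [0.32,-0.2453,-0.0507],"turn": [0,0,0.025],"fingers": 0.25},{"delta_pos": [0.3867,-0.296,-0.0507],"turn": [0,0,0.03],"fingers": 0.25},{"delta_pos": [0.4493,-0.3453,-0.0507],"turn": [0,0,0.0325],"fingers": 0.25},{"delta_pos": [0.476,-0.4133,-0.0507],"turn": [0,0,0.035],"fingers": 0.25},{"delta_pos": [0.5013,-0.48,-0.0467],"turn": [0,0,0.0375],"fingers": 0.25},{"delta_pos": [0.5267,-0.5467,-0.04],"turn": [0,0,0.0425],"fingers": 0.25},{"delta_pos": [0.552,-0.6133,-0.0267],"turn": [0,0,0.0475],"fingers": 0.25},{"delta_pos": [0.5773,-0.68,-0.0133],"turn": [0,0,0.0525],"fingers": 0.25}]'

```text
clock: 1.6
position: [0.4473, 0.0201, 0.252]
ee_rot: [0.999, 0.045, 0.0, 0.0]
ft_force: [0.8, 0.6, -0.1]
grip_width: 0.751
grasp_force: 0.0
```

```bash
python3 d.py .455 .124 .25 4.4 .455 .124 .15 4.4
```

```text
t 1.6 pos [0.4473 0.0201 0.252 ] F [ 0.8261  0.5832 -0.0967] yaw [  5.1532  -0.0095 179.9719] j [ 0.5535 -0.0406 -0.6722  1.8562 -0.0256  1.317  -1.5928] w 0.7510941962052692 0.0
[0.455, 0.124, 0.25, 4.4] delta [ 0.017  -0.1028  0.0019] turn [ 0.0005 -0.0002  0.0131]
[0.455, 0.124, 0.15, 4.4] delta [ 0.017  -0.1028  0.1019] turn [ 0.0005 -0.0002  0.0131]
```

In the tool's units: 0.12 m is 0.16, 0.017 m is 0.0227, 0.013 rad is 0.0033.

move_arm --plan '[{"delta_pos": [0.0107,-0.0667,0],"turn": [0,0,0.0018],"fingers": 0.25},{"delta_pos": [0.0227,-0.1373,0.0027],"turn": [0,0,0.0033],"fingers": 0.25},{"delta_pos": [0.0227,-0.1373,0.0667],"turn": [0,0,0.0033],"fingers": 0.25},{"delta_pos": [0.0227,-0.1373,0.1333],"turn": [0,0,0.0033],"fingers": 0.25},{"delta_pos": [0.0227,-0.1373,0.16],"turn": [0,0,0.0033],"fingers": 0.25},{"delta_pos": [0.0227,-0.1373,0.16],"turn": [0,0,0.0033],"fingers": 0.25}]'

```text
clock: 2.35
position: [0.4541, 0.1224, 0.131]
ee_rot: [0.999, 0.039, -0.002, -0.0]
ft_force: [-0.1, -0.1, 0.9]
grip_width: 0.748
grasp_force: 0.0
```

```bash
cat > look.py <<'E'
from ov import *
def look(name,x,y,z,w=90,hh=70,f=4):
    ims=[]
    for n in("top","scene"):
        c=camera(n);np.save(n+"1.npy",c,allow_pickle=True);u,v=proj(c,[x,y,z])[0].astype(int)
        b=(max(u-w//2,0),max(v-hh//2,0));im=c["color"][b[1]:b[1]+hh,b[0]:b[0]+w,::-1];print(n,b)
        ims.append(cv2.resize(im,(w*f,hh*f),interpolation=cv2.INTER_CUBIC))
    cv2.imwrite("pics/"+name,np.hstack(ims))
E
python3 -c "
from look import *
look('g1.png',.455,.124,.1)"; python3 d.py .455 .124 .056 4.4
```

```text
top (np.int64(214), np.int64(206))
scene (np.int64(228), np.int64(213))
t 2.45 pos [0.4556 0.1228 0.133 ] F [0.2552 0.0234 0.1522] yaw [   4.4649   -0.033  -179.9908] j [ 0.3947  0.1673 -0.8015  1.9523  0.1364  1.0757 -1.9578] w 0.7518372494921861 0.0
[0.455, 0.124, 0.056, 4.4] delta [-0.0005 -0.0013  0.077 ] turn [-0.0002 -0.0006  0.0011]
```

View pics/g1.png

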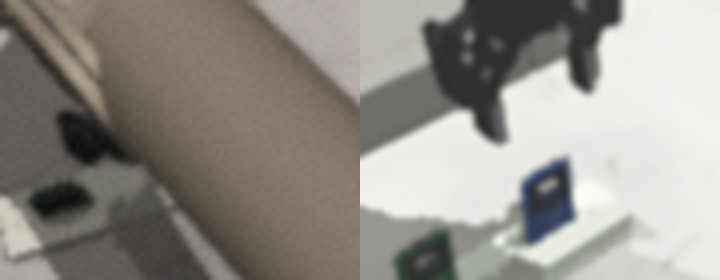

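The scene crop shows the fingers open above the blue panel at about (548,195), straddling it. The top view is blocked by the arm.

In the tool's units: 0.077 m is 0.1027, 0.075 m is 0.1.

move_arm --plan '[{"delta_pos": [0,-0.0013,0.0267],"turn": [0,0,0],"fingers": 0.25},{"delta_pos": [0,-0.0013,0.0533],"turn": [0,0,0],"fingers": 0.25},{"delta_pos": [0,-0.0013,0.08],"turn": [0,0,0],"fingers": 0.25},{"delta_pos": [0,-0.0013,0.1],"turn": [0,0,0],"fingers": 0.25},{"delta_pos": [0,-0.0013,0.1027],"turn": [0,0,0],"fingers": 0.25},{"delta_pos": [0,-0.0013,0.1027],"turn": [0,0,0],"fingers": 0.25},{"delta_pos": [0,-0.0013,0.1027],"turn": [0,0,0],"fingers": 0.6},{"delta_pos": [0,-0.0013,0.1027],"turn": [0,0,0],"fingers": 0.6},{"delta_pos": [0,-0.0013,0.1027],"turn": [0,0,0],"fingers": 0.6},{"delta_pos": [0,-0.0013,0.1027],"turn": [0,0,0],"fingers": 0.6},{"delta_pos": [0,-0.0013,0.1027],"turn": [0,0,0],"fingers": 0.6}]' --force 40

```text
clock: 3.82
position: [0.4558, 0.1236, 0.056]
ee_rot: [0.999, 0.039, 0.001, 0.0]
ft_force: [-0.5, -1.3, 6.0]
grip_width: 0.455
grasp_force: 39.5
```

```bash
python3 d.py .455 .124 .19 4.4 
```

```text
t 3.83 pos [0.4558 0.1236 0.056 ] F [-0.5153 -1.2552  6.0344] yaw [  4.4511  -0.0724 179.9816] j [ 0.3396  0.2932 -0.7689  2.0185  0.2554  0.9243 -2.0565] w 0.4548578853796884 39.52648602426052
[0.455, 0.124, 0.19, 4.4] delta [-0.0006 -0.0004 -0.134 ] turn [ 0.0003 -0.0013  0.0009]
```

move_arm --plan '[{"delta_pos": [0,0,-0.0133],"turn": [0,0,0],"fingers": 0.6},{"delta_pos": [0,0,-0.0333],"turn": [0,0,0],"fingers": 0.6},{"delta_pos": [0,0,-0.06],"turn": [0,0,0],"fingers": 0.6},{"delta_pos": [0,0,-0.0933],"turn": [0,0,0],"fingers": 0.6},{"delta_pos": [0,0,-0.1267],"turn": [0,0,0],"fingers": 0.6},{"delta_pos": [0,0,-0.1533],"turn": [0,0,0],"fingers": 0.6},{"delta_pos": [0,0,-0.1667],"turn": [0,0,0],"fingers": 0.6},{"delta_pos": [0,0,-0.1667],"turn": [0,0,0],"fingers": 0.6}]'

```text
clock: 4.82
position: [0.4554, 0.1236, 0.1809]
ee_rot: [0.999, 0.039, 0.001, 0.0]
ft_force: [0.8, -0.5, -0.8]
grip_width: 0.456
grasp_force: 40.3
```

```bash
python3 d.py .47 0.0 .19 60 .482 -.10 .17 101.3
```

```text
t 4.83 pos [0.4554 0.1236 0.1809] F [ 0.8454 -0.5125 -0.8143] yaw [  4.4525  -0.0678 179.983 ] j [ 0.4218  0.1039 -0.8137  1.8978  0.0826  1.1725 -1.9142] w 0.4557861677323251 40.34036614000797
[0.47, 0.0, 0.19, 60.0] delta [ 0.005   0.1244 -0.0091] turn [ 0.0008 -0.0009 -0.9695]
[0.482, -0.1, 0.17, 101.3] delta [0.0092 0.225  0.011 ] turn [ 0.0012 -0.0006 -1.6903]
```

In the tool's units: 0.225 m is 0.3, 0.011 m is 0.0147, -1.69 rad is -0.4225.

move_arm --plan '[{"delta_pos": [0,0.0133,0],"turn": [0,0,-0.02],"fingers": 0.6},{"delta_pos": [0,0.04,0],"turn": [0,0,-0.055],"fingers": 0.6},{"delta_pos": [0,0.0667,0],"turn": [0,0,-0.095],"fingers": 0.6},{"delta_pos": [0.0027,0.1,0],"turn": [0,0,-0.135],"fingers": 0.6},{"delta_pos": [0.004,0.1333,0],"turn": [0,0,-0.175],"fingers": 0.6},{"delta_pos": [0.0053,0.16,0],"turn": [0,0,-0.215],"fingers": 0.6},{"delta_pos": [0.0067,0.1867,0],"turn": [0,0,-0.255],"fingers": 0.6},{"delta_pos": [0.008,0.2133,0.004],"turn": [0,0,-0.295],"fingers": 0.6},{"delta_pos": [0.0093,0.24,0.0067],"turn": [0,0,-0.335],"fingers": 0.6},{"delta_pos": [0.0107,0.2667,0.0107],"turn": [0,0,-0.375],"fingers": 0.6},{"delta_pos": [0.012,0.2867,0.0133],"turn": [0,0,-0.405],"fingers": 0.6},{"delta_pos": [0.012,0.3,0.0147],"turn": [0,0,-0.4225],"fingers": 0.6}]'

```text
clock: 6.32
position: [0.481, -0.1007, 0.1681]
ee_rot: [0.633, 0.774, -0.0, -0.001]
ft_force: [-0.6, 0.1, -0.9]
grip_width: 0.454
grasp_force: 40.3
```

```bash
python3 d.py .4835 -.1065 .101 101.3
```

```text
t 6.33 pos [ 0.481  -0.1007  0.1681] F [-0.6011  0.1139 -0.9166] yaw [ 101.4308   -0.0624 -179.9091] j [ 0.7826  0.1602 -0.717   1.8688  0.1141  1.1559  0.2252] w 0.45369357672490934 40.339729338884354
[0.4835, -0.1065, 0.101, 101.3] delta [-0.0063  0.0014  0.0671] turn [-0.0016 -0.0011  0.0023]
```

In the tool's units: 0.067 m is 0.0893, 0.001 m is 0.0013, 0.002 rad is 0.0005.

move_arm --plan '[{"delta_pos": [-0.004,0.0013,0.0267],"turn": [0,0,0],"fingers": 0.6},{"delta_pos": [-0.008,0.0013,0.06],"turn": [0,0,0],"fingers": 0.6},{"delta_pos": [-0.008,0.0013,0.0827],"turn": [0,0,0.0005],"fingers": 0.6},{"delta_pos": [-0.008,0.0013,0.0893],"turn": [0,0,0.0005],"fingers": 0.6},{"delta_pos": [-0.008,0.0013,0.0893],"turn": [0,0,0.0005],"fingers": 0.6},{"delta_pos": [-0.008,0.0013,0.0893],"turn": [0,0,0.0005],"fingers": 0.6}]'

```text
clock: 7.08
position: [0.4843, -0.1057, 0.1031]
ee_rot: [0.635, 0.773, 0.0, 0.001]
ft_force: [0.4, 0.4, -1.0]
grip_width: 0.457
grasp_force: 40.4
```

```bash
python3 -c "
from look import *
look('g2.png',.49,-.14,.11,100,80)"; python3 d.py .4835 -.1065 .101 101.3 .4957 -.1683 .0985 101.3
```

```text
top (np.int64(295), np.int64(168))
scene (np.int64(292), np.int64(160))
t 7.17 pos [ 0.4842 -0.1058  0.103 ] F [ 0.5254  0.2136 -1.1135] yaw [101.1752   0.0431 179.9436] j [ 0.7568  0.2523 -0.6991  1.9282  0.1896  1.0254  0.1695] w 0.4557765139031225 40.35748913884163
[0.4835, -0.1065, 0.101, 101.3] delta [-0.0005 -0.0008  0.002 ] turn [ 0.001   0.0008 -0.0022]
[0.4957, -0.1683, 0.0985, 101.3] delta [-0.0635 -0.0008  0.0045] turn [ 0.001   0.0008 -0.0022]
```

View pics/g2.png

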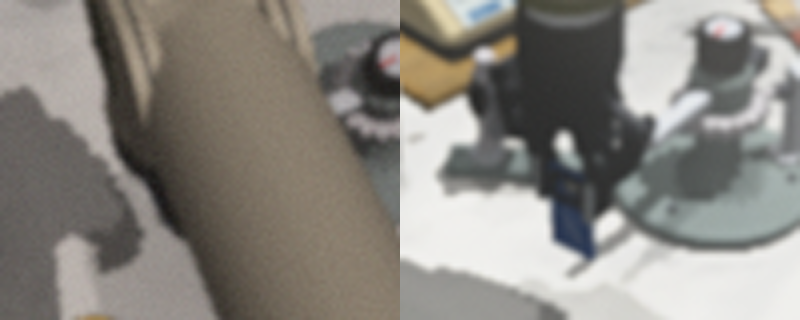

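The scene crop shows the blue panel held upright between the fingers at about (572,210), outboard of the arm. I check its position from depth.

```bash
python3 - <<'E'
from look import *
np.set_printoptions(precision=4,suppress=True)
c=np.load("scene1.npy",allow_pickle=True).item();P=cloud(c);col=c["color"].astype(int)
m=(col[...,2]-col[...,0]>22)&(np.linalg.norm(P-[.484,-.106,.085],axis=-1)<.07)
Q=P[m];print(m.sum(),Q.mean(0),Q.min(0),Q.max(0))
e=np.array([np.cos(np.radians(101.3)),np.sin(np.radians(101.3))]);n=np.array([e[1],-e[0]])
D=(Q[:,:2]-[.519,-.285]);print("r",np.percentile(D@e,[5,50,95]),"lat",np.percentile(D@n,[1,5,50,95,99]),"z",np.percentile(Q[:,2],[1,5,95,99]))
E
```

```text
85 [ 0.4829 -0.1038  0.0716] [ 0.4644 -0.1086  0.0546] [ 0.5012 -0.0991  0.091 ]
r [0.1827 0.1847 0.1867] lat [-0.0186 -0.0163  0.0001  0.015   0.0184] z [0.0549 0.0565 0.0878 0.0888]
```

In the tool's units: -0.048 m is -0.064, -0.008 m is -0.0107.

move_arm --plan '[{"delta_pos": [-0.0107,-0.0007,0.0013],"turn": [0,0,0],"fingers": 0.6},{"delta_pos": [-0.0227,-0.0013,0.0027],"turn": [0,0,0],"fingers": 0.6},{"delta_pos": [-0.0347,-0.0013,0.0027],"turn": [0,0,0],"fingers": 0.6},{"delta_pos": [-0.0453,-0.0013,0.0027],"turn": [0,0,0],"fingers": 0.6},{"delta_pos": [-0.0533,-0.0013,0.0029],"turn": [0,0,0],"fingers": 0.6},{"delta_pos": [-0.0613,-0.0013,0.0037],"turn": [0,0,0],"fingers": 0.6},{"delta_pos": [-0.064,-0.0013,0.004],"turn": [0,0,0],"fingers": 0.6}]'

```text
clock: 8.05
position: [0.4921, -0.1534, 0.0992]
ee_rot: [0.635, 0.772, -0.0, -0.0]
ft_force: [0.0, 1.0, -0.5]
grip_width: 0.459
grasp_force: 40.4
```

```bash
python3 d.py .4957 -.1683 .0985 101.3
```

```text
t 8.05 pos [ 0.4921 -0.1534  0.0992] F [ 0.0213  0.976  -0.5113] yaw [ 101.1521    0.0004 -179.9968] j [ 0.8005  0.2972 -0.6629  1.883   0.2116  1.0317  0.2441] w 0.45936266965421396 40.357045233249664
[0.4957, -0.1683, 0.0985, 101.3] delta [-0.0153  0.0006  0.0007] turn [-0.0001  0.     -0.0026]
```

In the tool's units: -0.015 m is -0.02, -0.012 m is -0.016.

move_arm --plan '[{"delta_pos": [-0.008,0,0.0004],"turn": [0,0,0],"fingers": 0.6},{"delta_pos": [-0.016,0,0.0007],"turn": [0,0,0],"fingers": 0.6},{"delta_pos": [-0.02,0.0007,0.0011],"turn": [0,0,0],"fingers": 0.6},{"delta_pos": [-0.02,0.0007,0.0033],"turn": [0,0,0],"fingers": 0.6},{"delta_pos": [-0.02,0.0007,0.0053],"turn": [0,0,0],"fingers": 0.6},{"delta_pos": [-0.02,0.0007,0.006],"turn": [0,0,0],"fingers": 0.6}]'

```text
clock: 8.8
position: [0.4954, -0.1675, 0.0947]
ee_rot: [0.635, 0.773, -0.0, -0.0]
ft_force: [-0.3, 0.4, -0.3]
grip_width: 0.459
grasp_force: 40.4
```

```bash
python3 d.py .4957 -.1683 .092 101.3
```

```text
t 8.8 pos [ 0.4954 -0.1675  0.0947] F [-0.2838  0.4346 -0.3411] yaw [ 101.1919   -0.0031 -179.9909] j [ 0.8095  0.3181 -0.6511  1.8685  0.2232  1.0283  0.2617] w 0.4588028351108578 40.356774777173996
[0.4957, -0.1683, 0.092, 101.3] delta [-0.0009  0.0001  0.0027] turn [-0.0002 -0.0001 -0.0019]
```

move_arm --plan '[{"delta_pos": [0,0,0.0007],"turn": [0,0,0],"fingers": 0.6},{"delta_pos": [0,0,0.0013],"turn": [0,0,0],"fingers": 0.6},{"delta_pos": [0,0,0.002],"turn": [0,0,0],"fingers": 0.6},{"delta_pos": [0,0,0.002],"turn": [0,0,0],"fingers": 0.6}]'

```text
clock: 9.3
position: [0.4957, -0.1676, 0.0936]
ee_rot: [0.635, 0.773, 0.0, 0.0]
ft_force: [-0.9, 0.7, 3.1]
grip_width: 0.459
grasp_force: 40.7
```

move_arm --plan '[{"delta_pos": [0,0,0.0007],"turn": [0,0,0],"fingers": 0.6},{"delta_pos": [0,0,0.0007],"turn": [0,0,0],"fingers": 0.6}]' --force 20

```text
clock: 9.55
position: [0.4961, -0.1675, 0.0935]
ee_rot: [0.635, 0.773, 0.0, 0.001]
ft_force: [-2.4, 1.1, 6.7]
grip_width: 0.456
grasp_force: 41.1
```

```bash
python3 -c "
from look import *
look('g3.png',.5,-.18,.11,100,80)"
```

```text
top (np.int64(308), np.int64(162))
scene (np.int64(300), np.int64(154))
```

View pics/g3.png

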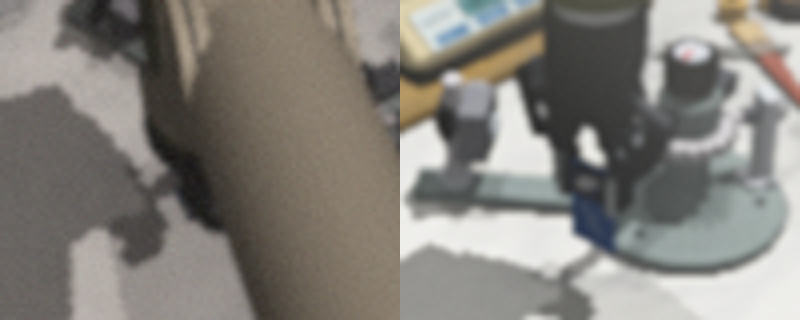

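The panel sits on the peg (scene crop ≈(592,205)) and 6.7 N upward confirms support. Releasing slowly.

In the tool's units: -0.12 m is -0.16, -0.1 m is -0.1333.

move_arm --plan '[{"delta_pos": [0,0,0],"turn": [0,0,0],"fingers": 0.52},{"delta_pos": [0,0,0],"turn": [0,0,0],"fingers": 0.48},{"delta_pos": [0,0,0],"turn": [0,0,0],"fingers": 0.44},{"delta_pos": [0,0,0],"turn": [0,0,0],"fingers": 0.38},{"delta_pos": [0,0,0],"turn": [0,0,0],"fingers": 0.3},{"delta_pos": [0,0,0],"turn": [0,0,0],"fingers": 0.2},{"delta_pos": [0,0,0],"turn": [0,0,0],"fingers": 0.2},{"delta_pos": [0,0,-0.0133],"turn": [0,0,0],"fingers": 0.2},{"delta_pos": [0,0,-0.04],"turn": [0,0,0],"fingers": 0.2},{"delta_pos": [0,0,-0.08],"turn": [0,0,0],"fingers": 0.2},{"delta_pos": [0,0,-0.1333],"turn": [0,0,0],"fingers": 0.2},{"delta_pos": [0,0,-0.16],"turn": [0,0,0],"fingers": 0.2}]'

```text
clock: 11.15
position: [0.4963, -0.1676, 0.2157]
ee_rot: [0.635, 0.773, 0.0, 0.002]
ft_force: [0.6, 0.3, -0.3]
grip_width: 0.797
grasp_force: 0.0
```

```bash
python3 -c "
from look import *
look('g4.png',.5,-.19,.1,100,80)"; python3 d.py .519 -.285 .20 101.3 .519 -.285 .1385 101.3
```

```text
top (np.int64(311), np.int64(162))
scene (np.int64(303), np.int64(155))
t 11.25 pos [ 0.4968 -0.1678  0.2157] F [-0.6025  0.302   0.2127] yaw [101.1767   0.1612 179.7899] j [ 0.8524  0.1842 -0.6785  1.7371  0.1224  1.2582  0.34  ] w 0.8011387753539517 0.0
[0.519, -0.285, 0.2, 101.3] delta [-0.1192 -0.0009  0.0161] turn [ 0.0037  0.0028 -0.0021]
[0.519, -0.285, 0.1385, 101.3] delta [-0.119  -0.0012  0.0776] turn [ 0.0037  0.0028 -0.0021]
```

View pics/g4.png

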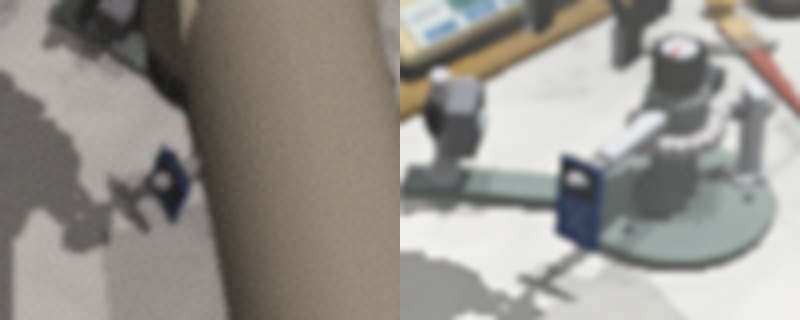

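The panel hangs on the peg (scene crop (580,200)), and the gripper is clear above it. Next the knob.

In the tool's units: -0.119 m is -0.1587, -0.105 m is -0.14, 0.003 rad is 0.0008.

move_arm --plan '[{"delta_pos": [-0.0267,0,0],"turn": [0.0003,0.0003,0],"fingers": 0.2},{"delta_pos": [-0.0667,0,0],"turn": [0.0005,0.0005,0],"fingers": 0.2},{"delta_pos": [-0.1067,-0.0013,0],"turn": [0.0008,0.0008,0],"fingers": 0.2},{"delta_pos": [-0.14,-0.0013,0],"turn": [0.0008,0.0008,0],"fingers": 0.2},{"delta_pos": [-0.1587,-0.0013,0.0067],"turn": [0.0008,0.0008,0],"fingers": 0.2},{"delta_pos": [-0.1587,-0.0013,0.0267],"turn": [0.0008,0.0008,0],"fingers": 0.2},{"delta_pos": [-0.1587,-0.0013,0.0267],"turn": [0.0008,0.0008,0],"fingers": 0.2},{"delta_pos": [-0.1587,-0.0013,0.0267],"turn": [0.0008,0.0008,0],"fingers": 0.2}]'

```text
clock: 12.25
position: [0.5177, -0.2836, 0.1928]
ee_rot: [0.634, 0.773, -0.0, -0.002]
ft_force: [-0.1, -0.6, -0.5]
grip_width: 0.8
grasp_force: 0.0
```

```bash
python3 -c "
from look import *
look('g5.png',.519,-.26,.14,100,80)
c=np.load('scene1.npy',allow_pickle=True).item();print(proj(c,[[.519,-.285,.156]]))"; python3 d.py .519 -.285 .1395 101.3
```

```text
top (np.int64(334), np.int64(146))
scene (np.int64(316), np.int64(133))
[[372.78274033 166.67578772]]
t 12.35 pos [ 0.5179 -0.284   0.1933] F [ 0.0699 -0.1957 -0.5882] yaw [ 101.2279   -0.1389 -179.8578] j [ 0.9095  0.3514 -0.5989  1.5928  0.2041  1.2643  0.4726] w 0.7954652561365501 0.0
[0.519, -0.285, 0.1395, 101.3] delta [-0.0013  0.0011  0.0538] turn [-0.0025 -0.0024 -0.0013]
```

View pics/g5.png

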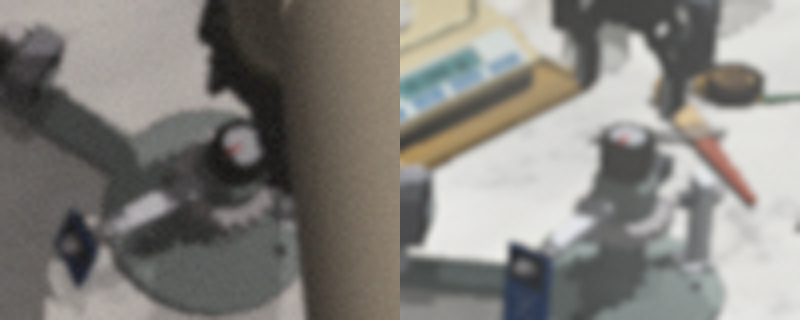

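The fingers straddle the knob, whose top is at scene crop (627,140), and the panel still hangs at (528,285). I'll descend and grip.

In the tool's units: 0.053 m is 0.0707, 0.045 m is 0.06, -0.002 rad is -0.0005.

move_arm --plan '[{"delta_pos": [-0.0013,0.0013,0.02],"turn": [-0.0005,-0.0005,0],"fingers": 0.2},{"delta_pos": [-0.0013,0.0013,0.04],"turn": [-0.0005,-0.0005,0],"fingers": 0.2},{"delta_pos": [-0.0013,0.0013,0.06],"turn": [-0.0005,-0.0005,0],"fingers": 0.2},{"delta_pos": [-0.0013,0.0013,0.0707],"turn": [-0.0005,-0.0005,0],"fingers": 0.2},{"delta_pos": [-0.0013,0.0013,0.0707],"turn": [-0.0005,-0.0005,0],"fingers": 0.2},{"delta_pos": [-0.0013,0.0013,0.0707],"turn": [-0.0005,-0.0005,0],"fingers": 0.6},{"delta_pos": [-0.0013,0.0013,0.0707],"turn": [-0.0005,-0.0005,0],"fingers": 0.6},{"delta_pos": [-0.0013,0.0013,0.0707],"turn": [-0.0005,-0.0005,0],"fingers": 0.6},{"delta_pos": [-0.0013,0.0013,0.0707],"turn": [-0.0005,-0.0005,0],"fingers": 0.6},{"delta_pos": [-0.0013,0.0013,0.0707],"turn": [-0.0005,-0.0005,0],"fingers": 0.6}]' --force 30

```text
clock: 13.6
position: [0.52, -0.2852, 0.1409]
ee_rot: [0.635, 0.773, 0.001, 0.001]
ft_force: [5.1, 0.3, 0.2]
grip_width: 0.484
grasp_force: 32.9
```

```bash
python3 d.py .519 -.285 .1395 101.3; python3 -c "
from h import *
print(get_obs()['torque'])"
```

```text
t 13.6 pos [ 0.52   -0.2852  0.1409] F [5.0835 0.3195 0.2146] yaw [101.2043   0.0271 179.8824] j [ 0.8994  0.3994 -0.5877  1.6491  0.2364  1.163   0.4497] w 0.48395497644077085 32.90070712566376
[0.519, -0.285, 0.1395, 101.3] delta [ 0.0004 -0.001   0.0014] turn [ 0.0021  0.0005 -0.0017]
[ 0.03375507 -1.08501564  0.00922454]
```

In the tool's units: 0.001 m is 0.0013, 0.0005 m is 0.0007, 0.36 rad is 0.09.

move_arm --plan '[{"delta_pos": [0,0.0007,0],"turn": [0,0,0.0075],"fingers": 0.6},{"delta_pos": [0,0.0013,0],"turn": [0,0,0.0175],"fingers": 0.6},{"delta_pos": [0,0.0013,0],"turn": [0,0,0.03],"fingers": 0.6},{"delta_pos": [0,0.0013,0],"turn": [0,0,0.0425],"fingers": 0.6},{"delta_pos": [0,0.0013,0],"turn": [0,0,0.055],"fingers": 0.6},{"delta_pos": [0,0.0013,0],"turn": [0,0,0.0675],"fingers": 0.6},{"delta_pos": [0,0.0013,0],"turn": [0,0,0.08],"fingers": 0.6},{"delta_pos": [0,0.0013,0],"turn": [0,0,0.09],"fingers": 0.6}]'

```text
clock: 14.6
position: [0.5211, -0.2852, 0.1409]
ee_rot: [0.764, 0.646, 0.001, 0.001]
ft_force: [7.4, -0.7, 1.5]
grip_width: 0.481
grasp_force: 33.0
```

```bash
cat > ang.py <<'E'
from look import *
np.set_printoptions(precision=4,suppress=True)
k=np.array([.519,-.285]);o=get_obs()
print("t",o["clock"],"tq",o["torque"],"F",o["ft_force"],"pos",o["position"],"yaw",Ro.from_quat(o["ee_rot"]).as_euler("ZYX",degrees=True)[0],o["grasp_force"],o["grip_width"])
for n in("top","scene"):
    c=camera(n);np.save(n+"2.npy",c,allow_pickle=True);P=cloud(c);col=c["color"].astype(int)
    D=P[...,:2]-k;r=np.hypot(D[...,0],D[...,1]);a=np.degrees(np.arctan2(D[...,1],D[...,0]))
    m=(r<.15)&(r>.09)&(P[...,2]>.035)&(P[...,2]<.13)&(a>0)&(a<120)&(col[...,2]-col[...,0]>15)
    if m.sum()>5:print(n,"panel",m.sum(),P[m].mean(0),"r",r[m].mean(),"dir",np.degrees(np.arctan2(*D[m].mean(0)[::-1])),"swing",101.3-np.degrees(np.arctan2(*D[m].mean(0)[::-1])),"zmin/max",P[m][:,2].min(),P[m][:,2].max())
    q=(r>.04)&(r<.09)&(P[...,2]>.1)&(P[...,2]<.117)&(a>0)&(a<120)
    if q.sum()>5:print(n,"arm",q.sum(),"swing",101.3-np.median(a[q]),np.percentile(a[q],[10,90]))
E
python3 ang.py
```

```text
t 14.6 tq [-0.1666 -1.4845  0.2026] F [ 7.3889 -0.7265  1.5274] pos [ 0.5211 -0.2852  0.1409] yaw 80.44264898404674 32.97025948762894 0.48061212980084234
top arm 97 swing 19.10097248227376 [75.7723 88.5424]
scene panel 109 [ 0.5367 -0.16    0.0733] r 0.126810789861139 dir 81.95736171637103 swing 19.342638283628972 zmin/max 0.04167541739185959 0.11627670086366343
scene arm 79 swing 17.489061959613963 [76.0432 88.7171]
```

In the tool's units: 0.001 m is 0.0013, 0.36 rad is 0.09.

move_arm --plan '[{"delta_pos": [0,0.0013,0],"turn": [0,0,0.0075],"fingers": 0.6},{"delta_pos": [0,0.0013,0],"turn": [0,0,0.02],"fingers": 0.6},{"delta_pos": [0,0.0013,0],"turn": [0,0,0.0325],"fingers": 0.6},{"delta_pos": [0,0.0013,0],"turn": [0,0,0.045],"fingers": 0.6},{"delta_pos": [0,0.0013,0],"turn": [0,0,0.0575],"fingers": 0.6},{"delta_pos": [0,0.0013,0],"turn": [0,0,0.07],"fingers": 0.6},{"delta_pos": [0,0.0013,0],"turn": [0,0,0.0825],"fingers": 0.6},{"delta_pos": [0,0.0013,0],"turn": [0,0,0.09],"fingers": 0.6}]'

```text
clock: 15.7
position: [0.5222, -0.2855, 0.1409]
ee_rot: [0.867, 0.499, 0.001, 0.001]
ft_force: [8.8, -1.1, 2.3]
grip_width: 0.483
grasp_force: 33.0
```

```bash
python3 ang.py
```

```text
t 15.7 tq [-0.2829 -1.6272  0.2293] F [ 8.7563 -1.0615  2.2748] pos [ 0.5222 -0.2855  0.1409] yaw 59.806536220550946 33.01015913486481 0.4825210724504542
top arm 101 swing 38.934093216272146 [55.0014 67.4561]
scene panel 41 [ 0.5772 -0.1722  0.076 ] r 0.1273198274449784 dir 62.726773933674465 swing 38.57322606632553 zmin/max 0.044453132377659216 0.11641861673732005
scene arm 81 swing 37.678623501616535 [55.9596 67.6893]
```

In the tool's units: 0.32 rad is 0.08.

move_arm --plan '[{"delta_pos": [0,0,0],"turn": [0,0,0.0075],"fingers": 0.6},{"delta_pos": [0,0,0],"turn": [0,0,0.0175],"fingers": 0.6},{"delta_pos": [0,0,0],"turn": [0,0,0.0275],"fingers": 0.6},{"delta_pos": [0,0,0],"turn": [0,0,0.0375],"fingers": 0.6},{"delta_pos": [0,0,0],"turn": [0,0,0.0475],"fingers": 0.6},{"delta_pos": [0,0,0],"turn": [0,0,0.0575],"fingers": 0.6},{"delta_pos": [0,0,0],"turn": [0,0,0.0675],"fingers": 0.6},{"delta_pos": [0,0,0],"turn": [0,0,0.075],"fingers": 0.6},{"delta_pos": [0,0,0],"turn": [0,0,0.08],"fingers": 0.6},{"delta_pos": [0,0,0],"turn": [0,0,0.08],"fingers": 0.6}]'

```text
clock: 17.05
position: [0.5229, -0.2861, 0.1409]
ee_rot: [0.935, 0.354, 0.002, 0.001]
ft_force: [13.2, -4.6, -2.2]
grip_width: 0.481
grasp_force: 32.8
```

```bash
python3 ang.py; cat > fit.py <<'E'
from look import *
# arm direction by line fit through arm points, per picture
k=np.array([.519,-.285])
for f in("top0","top2","scene0","scene2"):
    c=np.load(f+".npy",allow_pickle=True).item();P=cloud(c);D=P[...,:2]-k
    r=np.hypot(D[...,0],D[...,1]);a=np.degrees(np.arctan2(D[...,1],D[...,0]))
    q=(r>.04)&(r<.09)&(P[...,2]>.1)&(P[...,2]<.117)&(a>20)&(a<125)
    v=cv2.fitLine(P[q][:,:2].astype(np.float32),cv2.DIST_HUBER,0,.01,.01).ravel()
    print(f,q.sum(),"median",np.median(a[q]),"mean",a[q].mean(),"line",np.degrees(np.arctan2(abs(v[1]),v[0]*np.sign(v[1]))))
E
python3 fit.py
```

```text
t 17.05 tq [-0.7167 -2.5622  0.1303] F [13.1862 -4.5732 -2.2067] pos [ 0.5229 -0.2861  0.1409] yaw 41.50793272039132 32.846092879772186 0.4814136627152427
top arm 103 swing 57.38199979021236 [37.5745 49.3183]
scene panel 15 [ 0.6065 -0.1957  0.0913] r 0.1255091611516745 dir 45.59393225478278 swing 55.70606774521722 zmin/max 0.06160377003806515 0.11534970919617539
scene arm 83 swing 56.59076730425497 [37.2032 49.1807]
top0 90 median 101.82746385731232 mean 101.55610871825583 line 98.40411
top2 103 median 43.918000209787635 mean 43.88527542209405 line 42.241745
scene0 68 median 104.06529389186994 mean 103.53422040446212 line 105.11379
scene2 83 median 44.70923269574503 mean 43.884460887818534 line 45.75144
```

In the tool's units: 0.0015 m is 0.002, 0.0005 m is 0.0007, 0.015 rad is 0.0038.

move_arm --plan '[{"delta_pos": [0.0007,0.0013,0],"turn": [0,0,0.0013],"fingers": 0.6},{"delta_pos": [0.0013,0.002,0],"turn": [0,0,0.0025],"fingers": 0.6},{"delta_pos": [0.0013,0.002,0],"turn": [0,0,0.0038],"fingers": 0.6},{"delta_pos": [0.0013,0.002,0],"turn": [0,0,0.0038],"fingers": 0.6},{"delta_pos": [0.0013,0.002,0],"turn": [0,0,0.0038],"fingers": 0.6},{"delta_pos": [0.0013,0.002,0],"turn": [0,0,0.0038],"fingers": 0.6}]'

```text
clock: 17.9
position: [0.523, -0.2862, 0.1408]
ee_rot: [0.938, 0.348, 0.0, 0.0]
ft_force: [3.6, -0.3, 4.9]
grip_width: 0.479
grasp_force: 33.4
```

```bash
python3 ang.py; python3 fit.py; python3 - <<'E'
from ov import *
c=np.load("top2.npy",allow_pickle=True).item();s=np.load("scene2.npy",allow_pickle=True).item()
def ov(c,b):
    im=cv2.resize(c["color"][b[1]:b[3],b[0]:b[2],::-1],None,fx=4,fy=4,interpolation=cv2.INTER_CUBIC)
    for sw,col in((55,(0,0,255)),(60,(0,255,0)),(65,(255,0,0))):
        y=np.radians(101.3-sw);p=(proj(c,[[.5195+r*np.cos(y),-.2852+r*np.sin(y),z] for r,z in((.026,.11),(.097,.11),(.141,.1115))])-b[:2]+.5)*4-.5
        cv2.polylines(im,[np.round(p*8).astype(np.int32)],False,col,1,cv2.LINE_AA,3)
    return im
cv2.imwrite("pics/ov2.png",np.hstack([ov(c,(318,143,418,223)),ov(s,(300,140,400,220))]))
E
```

```text
t 17.9 tq [-0.2273 -0.8005  0.1939] F [ 3.5985 -0.3327  4.9481] pos [ 0.523  -0.2862  0.1408] yaw 40.66961980673412 33.38931083679199 0.47923307593509185
top arm 100 swing 58.25238596492008 [36.7711 48.5659]
scene panel 15 [ 0.6062 -0.1954  0.0919] r 0.12531898076230036 dir 45.78440662775826 swing 55.51559337224174 zmin/max 0.060466087734473796 0.1171564408941738
scene arm 80 swing 57.14206491083281 [34.5873 48.355 ]
top0 90 median 101.82746385731232 mean 101.55610871825583 line 98.40411
top2 100 median 43.04761403507992 mean 42.752146592567755 line 40.53551
scene0 68 median 104.06529389186994 mean 103.53422040446212 line 105.11379
scene2 80 median 44.15793508916719 mean 42.663196804015605 line 44.11446
```

View pics/ov2.png

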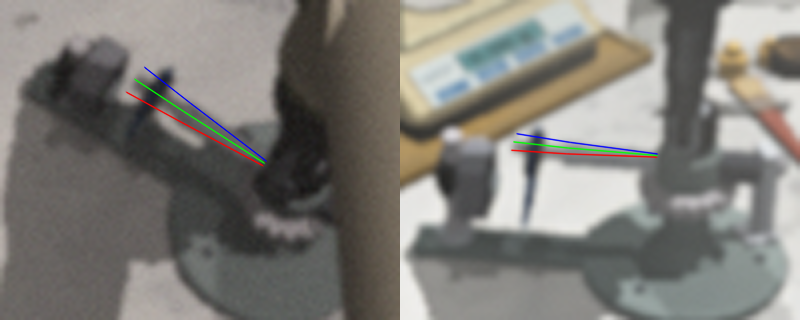

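The arm lies close to the 60° line in both views. The panel hangs upright and faces the sensor head, at top crop (155,95) and scene crop (532,175). I'll hold to let it come to rest.

move_arm --plan '[{"fingers": 0.6,"delta_pos": [0,0,0],"turn": [0,0,0]},{"fingers": 0.6,"delta_pos": [0,0,0],"turn": [0,0,0]},{"fingers": 0.6,"delta_pos": [0,0,0],"turn": [0,0,0]},{"fingers": 0.6,"delta_pos": [0,0,0],"turn": [0,0,0]},{"fingers": 0.6,"delta_pos": [0,0,0],"turn": [0,0,0]},{"fingers": 0.6,"delta_pos": [0,0,0],"turn": [0,0,0]},{"fingers": 0.6,"delta_pos": [0,0,0],"turn": [0,0,0]},{"fingers": 0.6,"delta_pos": [0,0,0],"turn": [0,0,0]},{"fingers": 0.6,"delta_pos": [0,0,0],"turn": [0,0,0]},{"fingers": 0.6,"delta_pos": [0,0,0],"turn": [0,0,0]},{"fingers": 0.6,"delta_pos": [0,0,0],"turn": [0,0,0]},{"fingers": 0.6,"delta_pos": [0,0,0],"turn": [0,0,0]}]'

```text
clock: 19.5
position: [0.523, -0.2862, 0.1409]
ee_rot: [0.938, 0.348, 0.0, 0.0]
ft_force: [3.7, -1.4, 5.0]
grip_width: 0.483
grasp_force: 33.4
```

move_arm --plan '[{"fingers": 0.6,"delta_pos": [0,0,0],"turn": [0,0,0]},{"fingers": 0.6,"delta_pos": [0,0,0],"turn": [0,0,0]},{"fingers": 0.6,"delta_pos": [0,0,0],"turn": [0,0,0]},{"fingers": 0.6,"delta_pos": [0,0,0],"turn": [0,0,0]},{"fingers": 0.6,"delta_pos": [0,0,0],"turn": [0,0,0]},{"fingers": 0.6,"delta_pos": [0,0,0],"turn": [0,0,0]},{"fingers": 0.6,"delta_pos": [0,0,0],"turn": [0,0,0]},{"fingers": 0.6,"delta_pos": [0,0,0],"turn": [0,0,0]},{"fingers": 0.6,"delta_pos": [0,0,0],"turn": [0,0,0]},{"fingers": 0.6,"delta_pos": [0,0,0],"turn": [0,0,0]},{"fingers": 0.6,"delta_pos": [0,0,0],"turn": [0,0,0]},{"fingers": 0.6,"delta_pos": [0,0,0],"turn": [0,0,0]}]'

```text
clock: 21.0
position: [0.523, -0.2862, 0.1409]
ee_rot: [0.938, 0.347, 0.0, 0.0]
ft_force: [4.8, -0.8, 5.6]
grip_width: 0.478
grasp_force: 33.4
```

move_arm --plan '[{"fingers": 0.6,"delta_pos": [0,0,0],"turn": [0,0,0]},{"fingers": 0.6,"delta_pos": [0,0,0],"turn": [0,0,0]},{"fingers": 0.6,"delta_pos": [0,0,0],"turn": [0,0,0]},{"fingers": 0.6,"delta_pos": [0,0,0],"turn": [0,0,0]},{"fingers": 0.6,"delta_pos": [0,0,0],"turn": [0,0,0]},{"fingers": 0.6,"delta_pos": [0,0,0],"turn": [0,0,0]},{"fingers": 0.6,"delta_pos": [0,0,0],"turn": [0,0,0]},{"fingers": 0.6,"delta_pos": [0,0,0],"turn": [0,0,0]},{"fingers": 0.6,"delta_pos": [0,0,0],"turn": [0,0,0]},{"fingers": 0.6,"delta_pos": [0,0,0],"turn": [0,0,0]},{"fingers": 0.6,"delta_pos": [0,0,0],"turn": [0,0,0]},{"fingers": 0.6,"delta_pos": [0,0,0],"turn": [0,0,0]}]'

```text
clock: 22.5
position: [0.523, -0.2862, 0.1409]
ee_rot: [0.938, 0.348, 0.0, 0.0]
ft_force: [4.1, -1.1, 6.1]
grip_width: 0.481
grasp_force: 33.4
```

```bash
python3 ang.py; python3 ang.py; python3 fit.py
```

```text
t 22.5 tq [-0.2541 -0.8379  0.2445] F [ 4.0608 -1.1392  6.1317] pos [ 0.523  -0.2862  0.1409] yaw 40.669610746266954 33.38904798030853 0.4808983204169954
top arm 104 swing 57.532731854903645 [36.9187 49.1069]
scene panel 16 [ 0.6058 -0.1947  0.0907] r 0.12542881564064395 dir 46.148001668060964 swing 55.15199833193903 zmin/max 0.059074637895544506 0.1172062822666545
scene arm 80 swing 57.003026175592126 [36.5004 48.8336]
t 22.6 tq [-0.239  -0.8364  0.2209] F [ 4.5907 -0.5011  5.1483] pos [ 0.523  -0.2862  0.1409] yaw 40.67046512566075 33.388592004776 0.4845635014522097
top arm 103 swing 58.29512369865352 [35.8089 48.2917]
scene panel 14 [ 0.6055 -0.1954  0.0947] r 0.12490271333643631 dir 46.019942635642565 swing 55.28005736435743 zmin/max 0.06718978468526586 0.11521699848606272
scene arm 80 swing 57.534634379486 [36.6875 48.7755]
top0 90 median 101.82746385731232 mean 101.55610871825583 line 98.40411
top2 103 median 43.00487630134648 mean 42.780381733627074 line 42.919132
scene0 68 median 104.06529389186994 mean 103.53422040446212 line 105.11379
scene2 80 median 43.765365620514 mean 43.18644150322608 line 40.78373
```

```bash
python3 -c "
from workcell import hand_in
print(hand_in())"
```

```text
the job is handed in; nothing more can be done
None
```

I hung the blue panel on the peg and let go of it. I then turned the knob about 60° clockwise to the third stop and handed the job in at 22.6 s with the knob still gripped; the arm measured about 59.5° and the panel hung still. I placed the stop by that angle and did not sense the clicks one by one.

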